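Hang a small box frame on a stand's hook and tug it to check

ROBOT

A 7-joint arm with a two-finger parallel gripper is mounted at the origin on the work surface; the furniture and walls round the work are solid. World frame = base frame: x ahead of the robot, y to its left, z up, the work surface at z = 0. Lengths are in m, angles in rad, forces in N, time in s.
With the tool pointing down it reaches from about 0.4 to 0.925 m from the base axis. Payload 4.1 kg.
Tool frame: the origin (TCP) lies midway between the tips of the shut fingers; the grasp point (between the pads) lies arm.pinch_z behind it (arm.pinch_z is the distance from the TCP to the grasp point, in m); z points along the fingers, x is the direction in which the jaws open and shut, and the axes are right-handed (so a half turn about z gives the same grasp; the last joint's range is limited). The gripper opens to 85 mm and grips with 20 to 120 N. Pads are 22 mm wide; open, the fingers measure 114 mm over their backs; the gripper's body (76 mm by 85 mm) begins 54 mm behind the grasp point. The pads swing forward as they close: fully open they stand 13 mm farther back than shut.
Start: joints at [-1.298, 0.398, 0.045, 1.537, -0.019, 1.207, -0.051], TCP at [0.236, 0.606, 0.231] pointing down, gripper open.
Joint ranges: [-2.82, 2.82], [-0.49, 2.23], [-1.37, 1.46], [0, 2.46], [-1.36, 4.5], [0.23, 2], [-2.94, 2.94]. Speed limits (rad/s): [2.57, 2.57, 3.14, 3.14, 3.14, 3.14, 3.14].

INTERFACE

Orientations are given as a 3x3 rotation matrix whose columns are the frame's x, y, z axes.
In Python, from rig import arm, optics, job gives the robot as it stands. The module is installed in compiled form; this text tells all that it offers.
- The arm moves only by the shell command python3 -m inch 'ROWS'. ROWS is text: rows parted by semicolons, each of 5 numbers parted by spaces: the gripper command: -1 is fully open, 1 is shut, values between are in proportion, then the shift along the tool's x, y, z in units of 40 mm (1.0 is 40 mm), then the turn about the tool's z in units of 6 degrees (1.0 is 6 degrees). A call has exactly 5 rows; each row shifts and turns the commanded pose from where the row before left it, along the tool's axes as they then stand; what a row does not reach is not made up. A row lasts 1/12 s, in which the tool goes at most 41.7 mm and 7.16 degrees, less where a joint would pass 70% of its speed; a pose out of reach is approached as far as the arm can. A call is refused whole if a number of a shift passes 1 or a number of a turn 1, either way. A call with a gripper value outside its range is refused whole. The fingers move at their own pace and stop on an object; the grip force is fixed at half the most. Time passes only in rows, so rows that do not move let the fingers close, or fill a call up. It gives the time, the measured TCP pose, the force and the opening at its end, in the units of the state.
- arm.read_state(): the state, without advancing time (a new reading comes with each control period).
- optics.grab_frame(name): name is "scene" or "top"; returns the picture (420x560x3 uint8, red, green, blue); there is no depth.
- optics.calibration(name): a dict with "fovy" (degrees; the focal length in pixels is half the picture's height over the tangent of half this angle, whatever the lens; pixels are square), "cx", "cy" (the principal point, pixels), "k1" (the pictures are not rectified: a ray, as slopes to the right and down, at radius r is drawn at 1 + k1 r^2 times it, then the intrinsics apply), "R" (3x3) and "t" (3): a world point X has camera coordinates R X + t. Camera axes: x right, y down, z forward; pixel columns grow to the right and rows downward; lengths in m; the calibration is good to about 2 mm. A picture is of the moment at which its call begins. calibration takes no time and is no camera call.
- job.finish_job(): hands the job in, once; it reports no verdict.
The state is a dict: "clock": time; "q": joint angles; "qd": joint speeds; "joint_efforts": joint torques, N m; "eef_pos": TCP position; "ee_rot": TCP orientation; "contact_force": force on the tool from outside, world axes, zero at the start; "torque": the same for the moment, N m; "finger_gap": finger opening in m.
Only numpy, scipy, OpenCV 4.12 (cv2) and the standard library are available. Lean on these libraries where they do the work, as an engineer would, in place of code of your own. Each camera call takes 0.05 s, during which the arm holds its last target. There are 200 camera calls.

TASK

Pick up the small box frame and hang it by the staple on its back on the hook of the little display stand. Before letting go, tug the frame gently down, with about 5 to 10 N for half a second, to make sure the hook holds it; then let go and leave it hanging there. Do not press hard on the stand, tip the frame over, or push about the small things lying on the desk.

Things in the scene. Friction and masses are not known exactly. Their poses are not given: they have to be found in the camera images.
- frame: Small brown wooden picture box frame standing upright: 24 mm thick (x), 120 wide (y), 175 high (z), 0.2 to 0.33 kg. Origin: centre of the underside of the 24 mm thick body; z up; picture faces -x, back is at x = +12 mm. A foot rail 90 mm wide (y), 12 mm high runs along the bottom of its back, reaching to x = +34 mm.
- top_rail (a point): Middle of the frame's top face, at (0, 0, 175) mm of the frame. Pinch the frame here from above, across its 24 mm thickness (along its x), as far as 45 mm below the top; it is solid wood and bears 30 N of grip.
- staple (a point): Middle of the cross bar of the steel staple on the frame's back, at (28, 0, 105) mm of the frame. The bar is round, 6 mm thick, along y between two legs joining it to the back at y = +-23 mm (40 mm clear between them); 13 mm clear between bar and back. Its axes are the frame's.
- stand: Heavy steel display stand, immovable: base plate 130 x 130 x 12 mm (x -50 to +80 mm) and a post 26 mm wide whose front face is at x = 0, top at z = 165 mm. Origin on the desk under the middle of the post's front face; z up. The hook sticks out of the post towards -x. Hung, the frame has the stand's yaw, leaning up to 5 degrees, foot rail against the post.
- hook_middle (a point): Fixed point of the stand at (-9.5, 0, 145) mm, its axes: the middle setting of the hook's seat. The hook: flat seat 14 mm wide (y), from the post 16 mm out, closed by an upturned tongue 5 mm thick, its round top 20 mm above the seat. The collar carrying it is clamped up to 12 mm higher or lower than this point, not measured: find the seat by feel.
- hook_entry (a point): Point 45 mm over hook_middle. Bring the staple's bar here from the front (along +x of the stand): bar over the tongue, foot rail under the hook. Then straight down between tongue and post, tongue between bar and frame; fits 3.5 mm either way in x, 10 mm in y (beyond, it hits the tongue, or the foot rail the post). The seat yields 1 mm per 6 N.
- mint_tin: Bystander: small round pot with a lid, 68 mm across, 43 mm high; origin under its centre.
- tape_roll: Bystander: roll of adhesive tape lying flat, 104 mm across, 25 mm high; origin under its centre.
- stapler: Bystander: desk stapler, 148 x 63 x 44 mm; origin under its centre.
- eraser: Bystander: eraser in a sleeve, 43 x 53 x 12 mm; origin under its centre.
There are look-alikes about, which are no part of the job. Leave any green look-alike of the frame alone.

How it is judged:
By the outcome, as a careful person would: the job done as asked, in the order asked, and still so for the second after the job is handed in, with the robot touching nothing.
It also fails if it takes over 72 s, if anything falls off the work surface, if the arm or the gripper's body presses on something with over 40 N, if the wrist force passes 120 N, or if a joint passes its speed limit or range.

## Working session

There is one attempt and no reset: what is moved stays moved. The work goes in short steps, Python scripts to look and compute and a shell command to move; the robot and the scene stay as the last step left them, time stands still between calls to the robot, and variables do not carry over. Pictures are saved under pics/ and viewed, about 8 in all and at most 12, crops included, and the job is handed in when it is done.

```bash
mkdir -p pics; cat > h.py <<'E'
import numpy as np, cv2
from rig import arm, optics, job
def cal(n):
    c=optics.calibration(n); f=210/np.tan(np.radians(c['fovy'])/2); return c,f
def proj(n,X):
    c,f=cal(n); p=np.atleast_2d(X)@np.array(c['R']).T+np.array(c['t']); s=p[:,:2]/p[:,2:]
    s=s*(1+c['k1']*(s**2).sum(1,keepdims=True)); return s*f+[c['cx'],c['cy']]
def ray(n,uv):
    c,f=cal(n); d=(np.array(uv,float)-[c['cx'],c['cy']])/f; s=d.copy()
    for _ in range(30): s=d/(1+c['k1']*(s@s))
    R=np.array(c['R']); return -R.T@np.array(c['t']), R.T@np.array([s[0],s[1],1])
def onz(n,uv,z):
    o,d=ray(n,uv); return o+d*(z-o[2])/d[2]
E
python3 - <<'E'
from h import *
for n in('scene','top'):
    im=optics.grab_frame(n)[...,::-1]; cv2.imwrite(f'pics/{n}0.png',im)
    c,f=cal(n); print(n,f,c['k1'],c['cx'],c['cy'],np.round(ray(n,(280,210)),3))
s=arm.read_state(); print(s, arm.pinch_z)
E
```

```text
scene 446.1890430168056 -0.015545559784646258 284.6192336966622 207.21846359782165 [[ 0.061  0.136  1.075]
 [ 0.396 -0.149 -0.906]]
top 381.5563059208768 -0.02531142057244472 285.34791171930874 213.5532512243695 [[ 0.058 -0.116  1.047]
 [ 0.455  0.084 -0.887]]
{'clock': 0.1, 'q': array([-1.29802768,  0.3991318 ,  0.04503153,  1.5377331 , -0.01868044,
        1.2068422 , -0.05066885]), 'qd': array([ 0.0012167 , -0.00206102, -0.00090869, -0.00385339,  0.00014678,
        0.00127314,  0.00033009]), 'joint_efforts': array([ 3.49648079e-03, -4.76255322e+01,  1.37020335e+00, -2.54951012e+01,
        1.19506120e-02,  4.96573761e-03,  7.94150111e-06]), 'eef_pos': array([0.23590382, 0.60510202, 0.23036763]), 'ee_rot': array([[ 3.63119064e-01,  9.31742619e-01, -4.86882754e-04],
       [ 9.31741217e-01, -3.63119365e-01, -1.62202128e-03],
       [-1.68810292e-03,  1.35338120e-04, -9.99998566e-01]]), 'contact_force': array([-0.18890641, -0.19744394, -0.9141809 ]), 'torque': array([0.0095692 , 0.00165336, 0.05801114]), 'finger_gap': 0.08544734890046762} 0.0187
```

View pics/scene0.png

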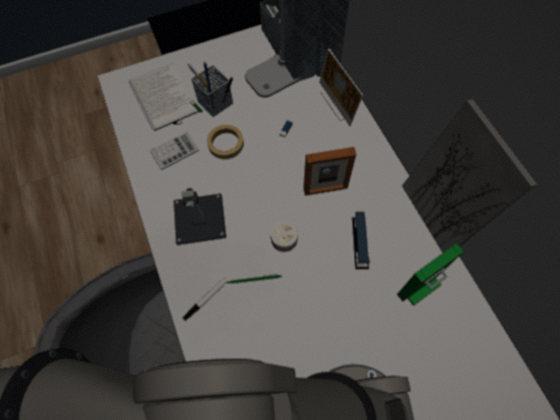

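View pics/top0.png

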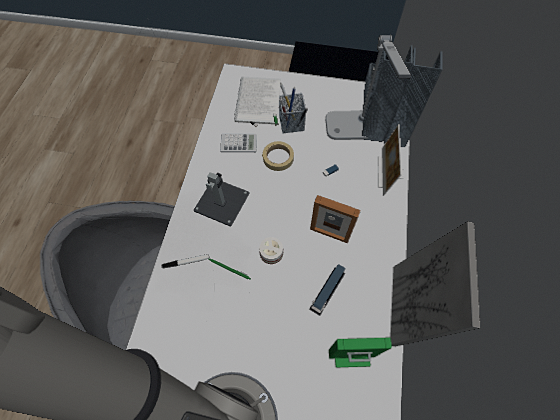

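The scene view (scene/top pixels) has three frame candidates: an orange-brown box frame at (330,172)/(335,218), a thin dark gilt picture frame at (340,88)/(390,158), and a green look-alike at (430,275)/(360,352). The first fits the description of a thick brown wooden box frame. The stand is at (200,215)/(220,195). I'll confirm both in one enlarged composite.

```bash
python3 - <<'E'
from h import *
s=cv2.imread('pics/scene0.png');t=cv2.imread('pics/top0.png')
def crop(im,x,y,w,h): return cv2.resize(im[y:y+h,x:x+w],(400,300),interpolation=cv2.INTER_CUBIC)
# 5x scale : 80x60 windows
a=np.vstack([np.hstack([crop(s,290,140,80,60),crop(t,295,185,80,60)]),np.hstack([crop(s,160,180,80,60),crop(t,185,167,80,60)])])
a=np.clip(a.astype(float)*1.5,0,255).astype(np.uint8)
cv2.imwrite('pics/c1.png',a)
E
```

```text
(no output)
```

View pics/c1.png

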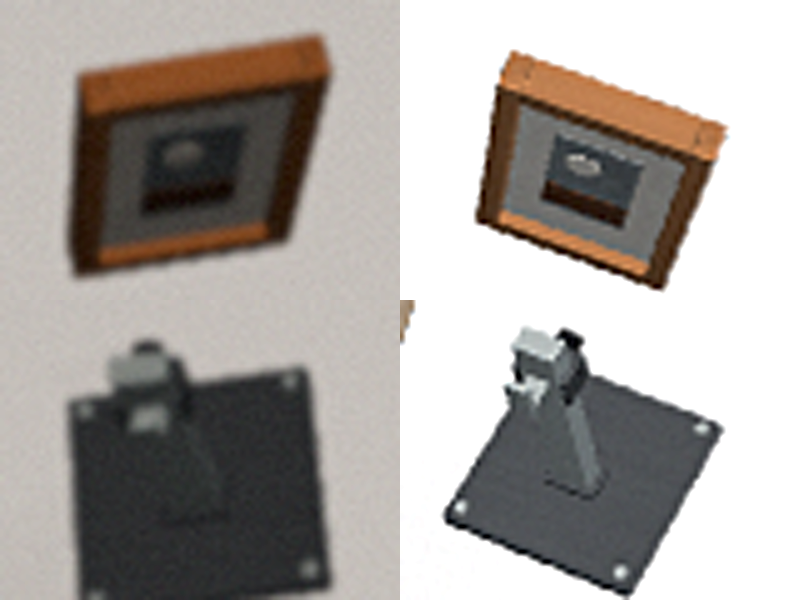

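```bash
cat > fit.py <<'E'
from h import *
from scipy.optimize import least_squares
def px(v,ox,oy,px0,py0): v=np.array(v,float); return (v-[px0,py0]+.5)/5-.5+[ox,oy]
def pose(p,L): c,s=np.cos(p[2]),np.sin(p[2]); L=np.array(L,float)/1000; return np.c_[L[:,0]*c-L[:,1]*s+p[0],L[:,0]*s+L[:,1]*c+p[1],L[:,2]]
def fit(obs,p0,n=3):
    f=lambda p:np.concatenate([(proj(c,pose(p,L))-uv).ravel() for c,L,uv in obs])
    r=least_squares(f,p0,loss='soft_l1'); return r.x,np.round(r.fun.reshape(-1,2),1)
E
cat > m1.py <<'E'
from fit import *
F=[(12,60,175),(12,-60,175),(-12,-60,175),(-12,60,175),(-12,60,0),(-12,-60,0)]
sv=px([(80,75),(325,37),(330,70),(82,110),(72,275),(288,240)],290,140,0,0)
tv=px([(512,50),(725,128),(713,160),(500,85),(478,220),(662,290)],295,185,400,0)
p,r=fit([('scene',F,sv),('top',F,tv)],[.6,-.1,0]); print('frame',p,np.degrees(p[2]));print(r.tolist())
for c,v in (('scene',sv),('top',tv)):
    q,_=fit([(c,F,v)],p); print(c,q)
bs=px([(70,400),(305,368),(330,588),(80,605)],160,180,0,300)
bt=px([(585,375),(722,430),(632,597),(445,515)],185,167,400,300)
for c,b in(('scene',bs),('top',bt)): print(c,np.round([onz(c,x,.012) for x in b],3).tolist())
print('foot',onz('scene',px([(165,520)],160,180,0,300)[0],.012),onz('scene',px([(225,512)],160,180,0,300)[0],.012),onz('top',px([(545,483)],185,167,400,300)[0],.012),onz('top',px([(592,497)],185,167,400,300)[0],.012))
E
python3 m1.py
```

```text
frame [ 0.54397863 -0.17753362 -0.2240441 ] -12.836781243312952
[[-1.3, -1.5], [-1.0, -1.5], [0.5, 0.3], [0.3, 0.1], [-0.1, 0.8], [0.0, 0.8], [0.2, -0.6], [1.0, -0.5], [0.6, 0.7], [-0.6, -0.2], [-0.6, 0.8], [0.3, 1.0]]
scene [ 0.54363864 -0.17801826 -0.22639447]
top [ 0.5444876  -0.17695285 -0.22215551]
scene [[0.665, 0.211, 0.012], [0.634, 0.089, 0.012], [0.509, 0.119, 0.012], [0.55, 0.24, 0.012]]
top [[0.657, 0.183, 0.012], [0.633, 0.088, 0.012], [0.51, 0.117, 0.012], [0.544, 0.243, 0.012]]
foot [0.57827661 0.18567222 0.012     ] [0.57036943 0.15546638 0.012     ] [0.57661382 0.18788467 0.012     ] [0.57211282 0.15695796 0.012     ]
```

```bash
cat >> m1.py <<'E'
print('---')
B=[(80,65,12),(80,-65,12),(-50,-65,12),(-50,65,12),(0,13,12),(0,-13,12)]
bs=np.r_[bs,px([(165,520),(225,512)],160,180,0,300)]; bt=np.r_[bt,px([(547,483),(592,497)],185,167,400,300)]
p2,r=fit([('scene',B,bs),('top',B[1:],bt[1:])],[.57,.17,-.27]); print('stand',p2,np.degrees(p2[2]));print(r.tolist())
for c,v,i in (('scene',bs,0),('top',bt,1)): print(c,fit([(c,B[i:],v[i:])],p2)[0])
im=[]
for c,ox,oy,w in(('scene',160,180,0),('top',185,167,0)):
    I=cv2.imread(f'pics/{c}0.png')[oy-20:oy+40,ox:ox+80]; I=cv2.resize(I,(400,300),interpolation=cv2.INTER_CUBIC); I=np.clip(I*1.8,0,255).astype(np.uint8)
    for L,col in ((B[:4],(0,0,255)),([(0,13,12),(0,13,165),(0,-13,165),(0,-13,12)],(0,255,0)),([(-16,7,145),(-16,7,165),(-16,-7,165),(-16,-7,145)],(255,0,255)),([(-21,7,157),(-21,7,177),(-21,-7,177),(-21,-7,157)],(0,255,255))):
        q=((proj(c,pose(p2,L))-[ox,oy-20]+.5)*5-.5); cv2.polylines(I,[q.round().astype(int)],True,col,1)
    im.append(I)
cv2.imwrite('pics/c2.png',np.hstack(im))
E
python3 m1.py | sed '1,/---/d'
```

```text
stand [ 0.57405025  0.16946019 -0.25361278] -14.53094219504743
[[-0.8, -0.8], [0.8, -0.8], [0.1, -0.2], [-0.8, 3.4], [1.4, -0.2], [-0.6, 0.1], [0.8, -0.6], [-0.8, 0.2], [-1.0, 0.6], [1.5, 0.1], [-0.1, 0.4]]
scene [ 0.573682    0.16936272 -0.25461495]
top [ 0.57452948  0.16964142 -0.25046366]
```

View pics/c2.png

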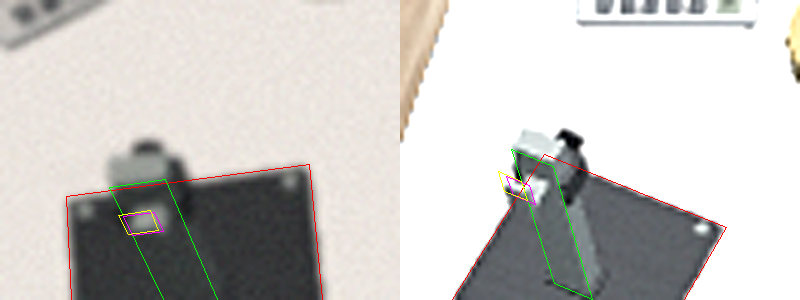

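```bash
cat > go.py <<'E'
# usage: go.py x y z yawdeg : units still to go in tool axes (turn first)
import sys; from h import *
s=arm.read_state(); R=s['ee_rot']; p=s['eef_pos']
x,y,z,a=map(float,sys.argv[1:]); yaw=np.degrees(np.arctan2(R[1,0],R[0,0]))
ar=np.radians(a); T=np.array([[np.cos(ar),np.sin(ar),0],[np.sin(ar),-np.cos(ar),0],[0,0,-1]])
d=np.array([x,y,z])-p
print('t',round(s['clock'],2),'pos',p.round(4),'yaw',yaw.round(2),'zt',R[:,2].round(3),'gap',round(s['finger_gap'],4),'F',s['contact_force'].round(2))
print('turn units',round((yaw-a)/6,3),'shift after turn',(T.T@d/.04).round(3),'now-axes',(R.T@d/.04).round(3))
E
python3 -m inch '-1 0 0 -0.2 1;-1 0 0 -0.2 1;-1 0 0 -0.2 1;-1 0 0 -0.2 1;-1 0 0 -0.2 1'
python3 -m inch '-1 0 0 -0.2 1;-1 0 0 -0.2 1;-1 0 0 -0.2 1;-1 0 0 -0.2 1;-1 0 0 -0.2 1' >/dev/null
python3 -m inch '-1 0 0 0 1;-1 0 0 0 1;-1 0 0 0 1;-1 0 0 0 0.6;-1 0 0 0 0' >/dev/null
python3 go.py 0.544 -0.1775 0.26 -12.8
```

```text
clock: 0.52
eef_pos: [0.2359, 0.6053, 0.2711]
ee_rot: [[0.784, 0.621, -0.0], [0.621, -0.784, -0.001], [-0.001, 0.001, -1.0]]
contact_force: [-0.9, 0.3, -0.7]
finger_gap: 0.085
t 1.35 pos [0.2359 0.6054 0.3107] yaw -12.95 zt [-0.    -0.001 -1.   ] gap 0.0856 F [-0.08  0.1  -0.38]
turn units -0.024 shift after turn [11.847 17.379  1.268] now-axes [11.892 17.347  1.288]
```

```bash

for i in 1; do
python3 -m inch '-1 0.4 0.7 0 0;-1 0.4 0.7 0 0;-1 0.4 0.7 0 0;-1 0.4 0.7 0 0;-1 0.4 0.7 0 0' >/dev/null
python3 -m inch '-1 0.4 0.7 0 0;-1 0.4 0.7 0 0;-1 0.4 0.7 0 0;-1 0.4 0.7 0 0;-1 0.4 0.7 0 0' >/dev/null
python3 -m inch '-1 0.5 0.7 0 0;-1 0.5 0.7 0 0;-1 0.5 0.7 0 0;-1 0.5 0.7 0 0;-1 0.5 0.7 0 0' >/dev/null
python3 -m inch '-1 0.5 0.7 0 0;-1 0.5 0.7 0 0;-1 0.5 0.7 0 0;-1 0.5 0.7 0 0;-1 0.5 0.7 0 0' >/dev/null
done; python3 go.py 0.544 -0.1775 0.26 -12.8
```

```text
t 3.02 pos [ 0.4621 -0.0224  0.3114] yaw -12.77 zt [ 0.001  0.001 -1.   ] gap 0.0855 F [ 0.94 -0.16 -0.08]
turn units 0.005 shift after turn [2.856 3.329 1.285] now-axes [2.853 3.332 1.281]
```

```bash

python3 -m inch '-1 0.57 0.66 0 0;-1 0.57 0.66 0 0;-1 0.57 0.66 0 0;-1 0.57 0.66 0 0;-1 0.57 0.66 0 0' >/dev/null
python3 -m inch '-1 0 0 0.5 0;-1 0 0 0.5 0;-1 0 0 0.25 0;-1 0 0 0 0;-1 0 0 0 0' >/dev/null
python3 go.py 0.544 -0.1775 0.136 -12.8
python3 - <<'E'
from h import *
ims=[]
for n,ox,oy in(('scene',270,110),('top',270,150)):
    im=optics.grab_frame(n)[...,::-1]; cv2.imwrite(f'pics/{n}1.png',im)
    ims.append(np.clip(cv2.resize(im[oy:oy+100,ox:ox+133],(400,300),interpolation=cv2.INTER_CUBIC)*1.4,0,255))
cv2.imwrite('pics/c3.png',np.hstack(ims))
E
```

```text
t 3.85 pos [ 0.5436 -0.174   0.2612] yaw -12.8 zt [-0.001  0.001 -1.   ] gap 0.0851 F [-0.02 -0.45  0.99]
turn units -0.001 shift after turn [0.029 0.082 3.129] now-axes [0.031 0.083 3.129][ WARN:0@2.868] global loadsave.cpp:1063 imwrite_ Unsupported depth image for selected encoder is fallbacked to CV_8U.
```

View pics/c3.png

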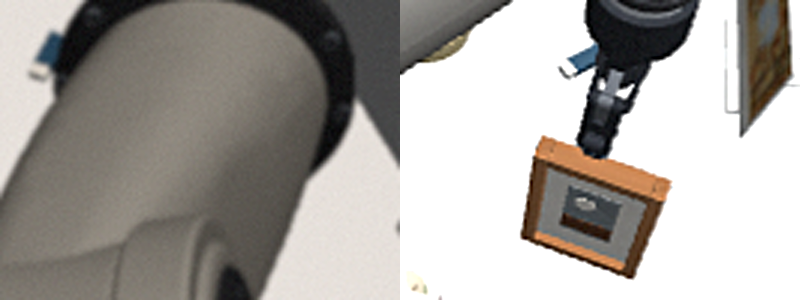

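The scene view is blocked by the arm. In the top view the gripper is straight over the frame's top rail, around (595,150). I'll go down and grip.

```bash

python3 -m inch '-1 0.03 0.08 0.6 0;-1 0 0 0.6 0;-1 0 0 0.6 0;-1 0 0 0.6 0;-1 0 0 0.4 0' 
python3 -m inch '-1 0 0 0.33 0;-1 0 0 0 0;0 0 0 0 0;0.3 0 0 0 0;0.45 0 0 0 0' 
python3 -m inch '0.55 0 0 0 0;0.55 0 0 0 0;0.55 0 0 0 0;0.55 0 0 0 0;0.55 0 0 0 0' 
python3 -m inch '0.55 0 0 0 0;0.55 0 0 0 0;0.55 0 0 0 0;0.55 0 0 0 0;0.55 0 0 0 0' 
python3 go.py 0.544 -0.1775 0.136 -12.8
```

```text
clock: 4.37
eef_pos: [0.5443, -0.1771, 0.1485]
ee_rot: [[0.975, -0.221, 0.0], [-0.221, -0.975, 0.001], [0.0, -0.001, -1.0]]
contact_force: [0.0, -0.1, 0.6]
finger_gap: 0.0856
clock: 4.78
eef_pos: [0.5452, -0.1785, 0.1376]
ee_rot: [[0.975, -0.223, 0.003], [-0.223, -0.975, -0.0], [0.003, -0.0, -1.0]]
contact_force: [0.2, 0.1, 0.3]
finger_gap: 0.0514
clock: 5.2
eef_pos: [0.5443, -0.1782, 0.1369]
ee_rot: [[0.975, -0.223, 0.001], [-0.223, -0.975, 0.001], [0.0, -0.001, -1.0]]
contact_force: [-1.8, 0.5, 5.8]
finger_gap: 0.0234
clock: 5.62
eef_pos: [0.5443, -0.1781, 0.1369]
ee_rot: [[0.975, -0.223, 0.001], [-0.223, -0.975, 0.001], [0.0, -0.001, -1.0]]
contact_force: [-2.0, 1.8, 6.4]
finger_gap: 0.0232
t 5.62 pos [ 0.5443 -0.1781  0.1369] yaw -12.9 zt [ 0.001  0.001 -1.   ] gap 0.0232 F [-2.04  1.83  6.38]
turn units -0.016 shift after turn [-0.012 -0.014  0.022] now-axes [-0.012 -0.014  0.022]
```

```bash

python3 -m inch '0.55 0 0 -0.2 0;0.55 0 0 -0.4 0;0.55 0 0 -0.4 0;0.55 0 0 0 0;0.55 0 0 0 0' 
python3 -m inch '0.55 0 0 0 0;0.55 0 0 0 0;0.55 0 0 0 0;0.55 0 0 0 0;0.55 0 0 0 0' |egrep 'force|gap|pos'
python3 - <<'E'
from h import *
im=optics.grab_frame('top')[...,::-1]; cv2.imwrite('pics/top2.png',im)
cv2.imwrite('pics/c4.png',np.clip(cv2.resize(im[140:260,270:430],(800,600),interpolation=cv2.INTER_CUBIC)*1.3,0,255).astype(np.uint8))
E
```

```text
clock: 6.03
eef_pos: [0.5444, -0.1781, 0.1763]
ee_rot: [[0.975, -0.223, 0.001], [-0.223, -0.975, -0.0], [0.001, -0.0, -1.0]]
contact_force: [0.1, 0.1, -4.2]
finger_gap: 0.0234
eef_pos: [0.5439, -0.1781, 0.1756]
contact_force: [-0.3, -0.3, -2.7]
finger_gap: 0.0232
```

View pics/c4.png

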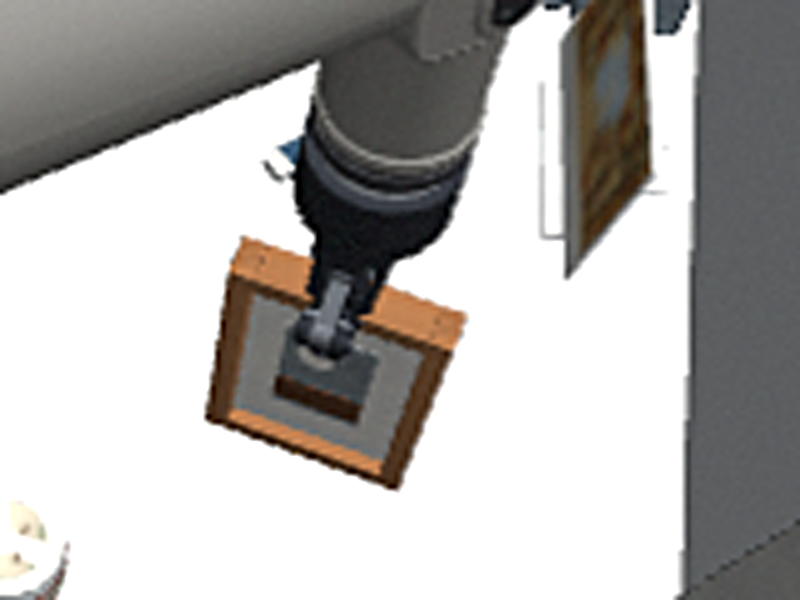

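```bash
python3 - <<'E'
from fit import *
F=np.array([(12,60,175),(12,-60,175),(-12,-60,175),(-12,60,175),(-12,60,0),(-12,-60,0)],float)
tv=px([(243,238),(466,314),(455,352),(232,272),(207,420),(400,490)],270,140,0,0)
def f(p): # x,y,yaw,z,pitch
    c,s=np.cos(p[4]),np.sin(p[4]); L=F.copy(); L[:,0]=F[:,0]*c+(F[:,2]-155)*s; L[:,2]=155-F[:,0]*s+(F[:,2]-155)*c
    X=pose(p[:3],L); X[:,2]+=p[3]; return (proj('top',X)-tv).ravel()
p0=[.544,-.178,-.224,.039,0]
g=lambda q:f([*q,.0385,0]); r=least_squares(g,p0[:3]); print(r.x,np.degrees(r.x[2]),r.fun.reshape(-1,2).round(1).tolist())
r=least_squares(lambda q:np.r_[f(q),(q[3]-.0385)/.001],p0); print(r.x,np.degrees(r.x[4]),r.fun.round(1))
E
```

```text
[ 0.54448815 -0.17772041 -0.21244984] -12.172479032203434 [[0.2, -0.7], [0.8, -0.3], [0.2, 0.0], [-0.8, 0.1], [-0.5, 0.3], [-0.0, 0.5]]
[ 0.54417528 -0.17765478 -0.21254038  0.03843178 -0.01229067] -0.704203303229173 [ 0.1 -0.5  0.7 -0.1  0.2  0.2 -0.9  0.3 -0.3 -0.1  0.1  0.1 -0.1]
```

```bash

python3 -m inch '0.55 0 0 -0.3 0.27;0.55 0 0 -0.4 0;0.55 0 0 -0.4 0;0.55 0 0 -0.2 0;0.55 0 0 0 0' | egrep 'pos|force|gap'
python3 go.py 0.4603 0.1989 0.222 -14.5
```

```text
eef_pos: [0.5453, -0.1788, 0.2299]
contact_force: [0.6, 0.6, -2.4]
finger_gap: 0.0233
t 6.92 pos [ 0.5453 -0.1788  0.2299] yaw -14.52 zt [ 0.004 -0.001 -1.   ] gap 0.0233 F [ 0.58  0.57 -2.43]
turn units -0.003 shift after turn [-4.422 -8.61   0.197] now-axes [-4.425 -8.609  0.182]
```

```bash

python3 -m inch '0.55 -0.2 -0.1 0 0;0.55 -0.4 -0.2 0 0;0.55 -0.4 -0.4 0 0;0.55 -0.4 -0.5 0 0;0.55 -0.4 -0.5 0 0' >/dev/null
python3 -m inch '0.55 -0.4 -0.5 0 0;0.55 -0.4 -0.5 0 0;0.55 -0.4 -0.5 0 0;0.55 -0.4 -0.5 0 0;0.55 -0.4 -0.5 0 0' >/dev/null
python3 -m inch '0.55 -0.2 -0.5 0 0;0.55 -0.2 -0.5 0 0;0.55 -0.2 -0.5 0 0;0.55 0 -0.5 0 0;0.55 0 -0.5 0 0' >/dev/null
python3 -m inch '0.55 0 -0.5 0 0;0.55 0 -0.5 0 0;0.55 0 -0.4 0 0;0.55 0 -0.4 0 0;0.55 0 -0.1 0 0' >/dev/null
python3 -m inch '0.55 0 0 0 0;0.55 0 0 0 0;0.55 0 0 0 0;0.55 0 0 0 0;0.55 0 0 0 0' | egrep force
python3 go.py 0.5377 0.1789 0.222 -14.5
python3 - <<'E'
from h import *
ims=[]
for n in('scene','top'):
    im=optics.grab_frame(n)[...,::-1]; cv2.imwrite(f'pics/{n}3.png',im)
    ims.append(np.clip(cv2.resize(im[130:290,130:290],(400,400),interpolation=cv2.INTER_CUBIC)*1.4,0,255).astype(np.uint8))
cv2.imwrite('pics/c5.png',np.hstack(ims))
E
```

```text
contact_force: [0.8, 0.5, -3.3]
t 9.0 pos [0.4599 0.1981 0.2282] yaw -14.6 zt [-0.     0.001 -1.   ] gap 0.0237 F [ 0.84  0.45 -3.31]
turn units -0.016 shift after turn [ 2.004 -0.023  0.154] now-axes [ 2.004 -0.026  0.153]
```

View pics/c5.png

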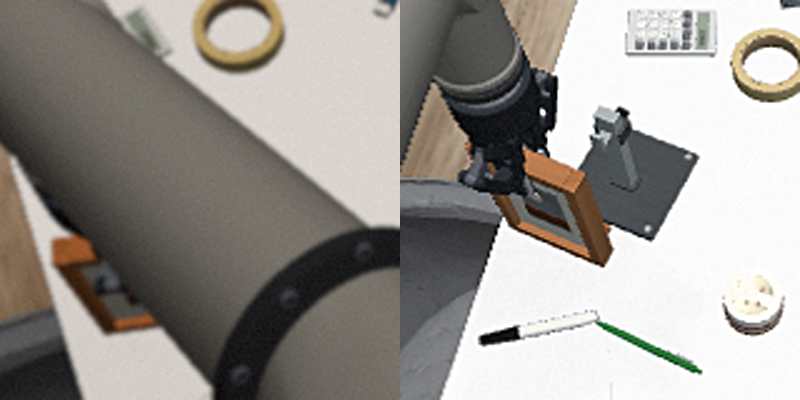

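The frame hangs upright in front of the stand (top view, frame about (560,200), hook about (600,135)) and faces it correctly. I'll move in along the stand's +x, slowly at the end.

```bash

python3 -m inch '0.55 0.2 0 0 0;0.55 0.3 -0.02 0 0;0.55 0.3 0 0 0;0.55 0.3 0 0 0;0.55 0.3 0 0 0' | egrep 'pos|force'
python3 -m inch '0.55 0.2 0 0 0;0.55 0.2 0 0 0;0.55 0.1 0 0 0;0.55 0.1 0 0 0;0.55 0 0 0 0' | egrep 'pos|force|gap'
python3 -m inch '0.55 0 0 0 0;0.55 0 0 0 0;0.55 0 0 0 0;0.55 0 0 0 0;0.55 0 0 0 0' | egrep 'force'
python3 go.py 0.5377 0.1789 0.222 -14.5
```

```text
eef_pos: [0.5156, 0.1854, 0.2281]
contact_force: [-0.1, 0.2, -3.7]
eef_pos: [0.5382, 0.1795, 0.2281]
contact_force: [0.1, 0.7, -2.8]
finger_gap: 0.0234
contact_force: [-0.1, 1.4, -3.7]
t 10.35 pos [0.5374 0.18   0.2282] yaw -14.49 zt [-0.  0. -1.] gap 0.0237 F [-0.09  1.4  -3.72]
turn units 0.002 shift after turn [0.015 0.025 0.154] now-axes [0.015 0.025 0.154]
```

Now I'll feel for the post with the foot rail, in 1 mm steps, to set x.

```bash

python3 -m inch '0.55 0.02 0.02 0 0;0.55 0.02 0 0 0;0.55 0 0 0 0;0.55 0 0 0 0;0.55 0 0 0 0' | egrep 'pos|force'
python3 -m inch '0.55 0.025 0 0 0;0.55 0 0 0 0;0.55 0 0 0 0;0.55 0 0 0 0;0.55 0 0 0 0' | egrep 'pos|force'
python3 -m inch '0.55 0.025 0 0 0;0.55 0 0 0 0;0.55 0 0 0 0;0.55 0 0 0 0;0.55 0 0 0 0' | egrep 'pos|force'
python3 - <<'E'
from h import *
for _ in range(3):
    optics.grab_frame('top'); s=arm.read_state(); print(s['contact_force'].round(2),s['torque'].round(3))
E
```

```text
eef_pos: [0.539, 0.1786, 0.2281]
contact_force: [-0.2, 0.6, -3.7]
eef_pos: [0.54, 0.1783, 0.2281]
contact_force: [-0.1, -0.4, -3.3]
eef_pos: [0.5409, 0.1781, 0.2281]
contact_force: [1.1, -0.2, -3.3]
[-0.32 -0.03 -2.99] [0.04  0.009 0.051]
[ 0.32  0.48 -3.03] [-0.015 -0.01   0.014]
[-0.35 -0.33 -3.47] [-0.007  0.022  0.021]
```

```bash
cat > f.py <<'E'
from h import *
F=[];T=[];P=[]
for _ in range(4):
    optics.grab_frame('top'); s=arm.read_state(); F.append(s['contact_force']);T.append(s['torque']);P.append(s['eef_pos'])
print('F',np.mean(F,0).round(2),'T',np.mean(T,0).round(3),'P',np.mean(P,0).round(4),round(s['clock'],2))
E
python3 -m inch '0.55 0.025 0 0 0;0.55 0 0 0 0;0.55 0 0 0 0;0.55 0 0 0 0;0.55 0 0 0 0' >/dev/null; python3 f.py
python3 -m inch '0.55 0.025 0 0 0;0.55 0 0 0 0;0.55 0 0 0 0;0.55 0 0 0 0;0.55 0 0 0 0' >/dev/null; python3 f.py
```

```text
F [-0.14  0.29 -2.9 ] T [0.028 0.022 0.007] P [0.5419 0.1778 0.2281] 12.37
F [-0.06  0.01 -3.44] T [-0.03   0.002 -0.012] P [0.5429 0.1776 0.2281] 12.98
```

```bash

python3 -m inch '0.55 0.025 0 0 0;0.55 0 0 0 0;0.55 0 0 0 0;0.55 0 0 0 0;0.55 0 0 0 0' >/dev/null; python3 f.py
python3 -m inch '0.55 0.025 0 0 0;0.55 0 0 0 0;0.55 0 0 0 0;0.55 0 0 0 0;0.55 0 0 0 0' >/dev/null; python3 f.py
```

```text
F [-1.66  0.67 -1.64] T [ 0.208  0.773 -0.005] P [0.5434 0.1775 0.228 ] 13.6
F [-5.07  0.74 -0.37] T [0.441 1.656 0.037] P [0.5438 0.1774 0.2279] 14.22
```

```bash

python3 -m inch '0.55 -0.13 0 0 0;0.55 0 0 0 0;0.55 0 0 0 0;0.55 0 0 0 0;0.55 0 0 0 0' >/dev/null; python3 f.py
python3 go.py 0.5398 0.1784 0.21 -14.5
```

```text
F [ 0.04  0.32 -3.17] T [ 0.007  0.001 -0.002] P [0.5402 0.1782 0.2282] 14.83
t 14.83 pos [0.54   0.1782 0.2282] yaw -14.53 zt [ 0.001 -0.    -1.   ] gap 0.0236 F [ 0.28  0.69 -3.36]
turn units -0.005 shift after turn [-0.007 -0.002  0.454] now-axes [-0.007 -0.002  0.454]
```

```bash

python3 -m inch '0.55 0 0 0.1 0;0.55 0 0 0.1 0;0.55 0 0 0.1 0;0.55 0 0 0.1 0;0.55 0 0 0 0' |egrep 'pos|force'
python3 -m inch '0.55 0 0 0.05 0;0.55 0 0 0.05 0;0.55 0 0 0 0;0.55 0 0 0 0;0.55 0 0 0 0' >/dev/null;python3 f.py
```

```text
eef_pos: [0.539, 0.1782, 0.2109]
contact_force: [-0.9, -0.4, -3.5]
F [ 0.28 -0.37 -3.09] T [-0.012 -0.001  0.005] P [0.5399 0.1784 0.2083] 15.87
```

```bash

python3 -m inch '0.55 0 0 0.05 0;0.55 0 0 0.05 0;0.55 0 0 0 0;0.55 0 0 0 0;0.55 0 0 0 0' >/dev/null;python3 f.py
```

```text
F [ 0.33  0.14 -3.22] T [ 0.02  -0.013  0.011] P [0.5398 0.1784 0.2042] 16.48
```

```bash

python3 -m inch '0.55 0 0 0.05 0;0.55 0 0 0.05 0;0.55 0 0 0 0;0.55 0 0 0 0;0.55 0 0 0 0' >/dev/null;python3 f.py
python3 -m inch '0.55 0 0 0.05 0;0.55 0 0 0.05 0;0.55 0 0 0 0;0.55 0 0 0 0;0.55 0 0 0 0' >/dev/null;python3 f.py
```

```text
F [ 0.04 -0.32 -2.93] T [-0.018 -0.002 -0.038] P [0.5398 0.1784 0.2002] 17.1
F [ 0.62  0.39 -3.25] T [-0.001 -0.001 -0.003] P [0.5398 0.1784 0.1962] 17.72
```

```bash

python3 -m inch '0.55 0 0 0.05 0;0.55 0 0 0.05 0;0.55 0 0 0 0;0.55 0 0 0 0;0.55 0 0 0 0' >/dev/null;python3 f.py
```

```text
F [-0.48  0.15 -3.44] T [ 0.002 -0.015 -0.018] P [0.5398 0.1784 0.1922] 18.33
```

```bash

python3 -m inch '0.55 0 0 0.05 0;0.55 0 0 0.05 0;0.55 0 0 0 0;0.55 0 0 0 0;0.55 0 0 0 0' >/dev/null;python3 f.py
python3 -m inch '0.55 0 0 0.05 0;0.55 0 0 0 0;0.55 0 0 0 0;0.55 0 0 0 0;0.55 0 0 0 0' >/dev/null;python3 f.py
```

```text
F [ 0.5   0.2  -2.98] T [-0.008 -0.023 -0.016] P [0.5398 0.1784 0.1882] 18.95
F [ 0.27 -0.04 -3.08] T [-0.007  0.006 -0.013] P [0.5398 0.1784 0.1862] 19.57
```

```bash

python3 -m inch '0.55 0 0 0.05 0;0.55 0 0 0 0;0.55 0 0 0 0;0.55 0 0 0 0;0.55 0 0 0 0' >/dev/null;python3 f.py
```

```text
F [-0.06 -0.4  -3.36] T [-0.005 -0.003 -0.009] P [0.5398 0.1784 0.1841] 20.18
```

The bar is now below the lowest possible tongue top with no contact, so it's between tongue and post. I'll keep going down to find the seat.

```bash

python3 -m inch '0.55 0 0 0.05 0;0.55 0 0 0 0;0.55 0 0 0 0;0.55 0 0 0 0;0.55 0 0 0 0' >/dev/null;python3 f.py
python3 -m inch '0.55 0 0 0.05 0;0.55 0 0 0 0;0.55 0 0 0 0;0.55 0 0 0 0;0.55 0 0 0 0' >/dev/null;python3 f.py
```

```text
F [ 0.29 -0.61 -3.09] T [-0.007  0.011  0.012] P [0.5398 0.1784 0.1821] 20.8
F [ 0.18  0.28 -3.02] T [ 0.    -0.002 -0.002] P [0.5398 0.1784 0.1802] 21.42
```

```bash

python3 -m inch '0.55 0 0 0.05 0;0.55 0 0 0 0;0.55 0 0 0 0;0.55 0 0 0 0;0.55 0 0 0 0' >/dev/null;python3 f.py
```

```text
F [ 0.17 -0.12 -3.39] T [0.001 0.012 0.004] P [0.5398 0.1784 0.1781] 22.03
```

```bash

python3 -m inch '0.55 0 0 0.05 0;0.55 0 0 0 0;0.55 0 0 0 0;0.55 0 0 0 0;0.55 0 0 0 0' >/dev/null;python3 f.py
```

```text
F [ 0.14  0.02 -3.09] T [ 0.003  0.002 -0.022] P [0.5398 0.1784 0.1761] 22.65
```

```bash

python3 -m inch '0.55 0 0 0.05 0;0.55 0 0 0 0;0.55 0 0 0 0;0.55 0 0 0 0;0.55 0 0 0 0' >/dev/null;python3 f.py
```

```text
F [ 0.28 -0.2  -0.38] T [ 0.001 -0.117  0.025] P [0.5401 0.1784 0.1743] 23.27
```

```bash

python3 -m inch '0.55 0 0 0.05 0;0.55 0 0 0 0;0.55 0 0 0 0;0.55 0 0 0 0;0.55 0 0 0 0' >/dev/null;python3 f.py
```

```text
F [-1.99  0.27  6.03] T [-0.076  0.338 -0.023] P [0.5401 0.1785 0.1731] 23.88
```

```bash

python3 -m inch '0.55 0 0 0.05 0;0.55 0 0 0 0;0.55 0 0 0 0;0.55 0 0 0 0;0.55 0 0 0 0' >/dev/null;python3 f.py
```

```text
F [-4.25 -0.36 12.13] T [-0.18   0.754 -0.04 ] P [0.5402 0.1785 0.172 ] 24.5
```

The seat is found at TCP z ≈ 0.1746 (seat about 5 mm below the middle setting). The last step went to 12 N, so I'll ease back to about 6 N and hold the tug there.

```bash

python3 -m inch '0.55 0 0 -0.05 0;0.55 0 0 0 0;0.55 0 0 0 0;0.55 0 0 0 0;0.55 0 0 0 0' |egrep 'force'; python3 f.py
python3 -m inch '0.55 0 0 0 0;0.55 0 0 0 0;0.55 0 0 0 0;0.55 0 0 0 0;0.55 0 0 0 0' |egrep 'force';python3 f.py
```

```text
contact_force: [-2.4, 0.2, 7.1]
F [-1.85  0.05  5.98] T [-0.096  0.293 -0.035] P [0.5402 0.1785 0.1731] 25.12
contact_force: [-1.7, 0.2, 6.1]
F [-2.28 -0.15  6.64] T [-0.083  0.276 -0.01 ] P [0.5402 0.1785 0.1731] 25.73
```

```bash

python3 -m inch '0.55 0 0 -0.04 0;0.55 0 0 0 0;0.55 0 0 0 0;0.55 0 0 0 0;0.55 0 0 0 0' |egrep 'force'; python3 f.py
python3 -m inch '0.45 0 0 0 0;0.42 0 0 0 0;0.4 0 0 0 0;0.37 0 0 0 0;0.34 0 0 0 0' |egrep 'force|gap'
python3 -m inch '0.3 0 0 0 0;0.2 0 0 0 0;0.1 0 0 0 0;0 0 0 0 0;-0.1 0 0 0 0' |egrep 'force|gap'
python3 -m inch '-0.1 0 0 0 0;-0.1 0 0 0 0;-0.1 0 0 0 0;-0.1 0 0 0 0;-0.1 0 0 0 0' |egrep 'force|gap';python3 f.py
```

```text
contact_force: [0.3, 0.3, 1.9]
F [0.28 0.49 2.19] T [ 0.007 -0.208 -0.002] P [0.5401 0.1784 0.1738] 26.35
contact_force: [-0.3, -0.1, 0.3]
finger_gap: 0.0285
contact_force: [0.5, 1.2, 0.7]
finger_gap: 0.0468
contact_force: [-0.2, 0.2, -0.2]
finger_gap: 0.0467
F [ 0.16 -0.09  0.15] T [-0.007  0.009 -0.011] P [0.5398 0.1784 0.1737] 27.8
```

The fingers are free of load. I'll go straight up, then back off and look.

```bash

python3 -m inch '-0.1 0 0 -0.1 0;-0.1 0 0 -0.2 0;-0.1 0 0 -0.3 0;-0.1 0 0 -0.4 0;-0.1 0 0 -0.4 0' |egrep 'force'
python3 -m inch '-0.1 0 0 -0.4 0;-0.1 0 0 -0.4 0;-0.1 0 0 -0.4 0;-0.1 0 0 -0.4 0;-0.1 0 0 -0.4 0' |egrep 'pos|force'
python3 -m inch '-0.1 0 0.7 0 0;-0.1 0 0.7 0 0;-0.1 0 0.7 0 0;-0.1 0 0.7 0 0;-0.1 0 0.7 0 0' |egrep 'force'
python3 -m inch '-0.1 0 0.7 0 0;-0.1 0 0.7 0 0;-0.1 0 0.7 0 0;-0.1 0 0.3 0 0;-0.1 0 0 0 0' |egrep 'pos|force'
python3 - <<'E'
from h import *
ims=[]
for n in('scene','top'):
    im=optics.grab_frame(n)[...,::-1]; cv2.imwrite(f'pics/{n}4.png',im)
    ims.append(np.clip(cv2.resize(im[130:290,130:290],(400,400),interpolation=cv2.INTER_CUBIC)*1.4,0,255).astype(np.uint8))
cv2.imwrite('pics/c6.png',np.hstack(ims))
E
```

```text
contact_force: [-0.4, -0.0, -0.8]
eef_pos: [0.54, 0.1781, 0.312]
contact_force: [-0.2, 0.2, 1.1]
contact_force: [0.2, -1.4, 0.4]
eef_pos: [0.4801, -0.0536, 0.3107]
contact_force: [0.6, 0.2, 0.3]
```

View pics/c6.png

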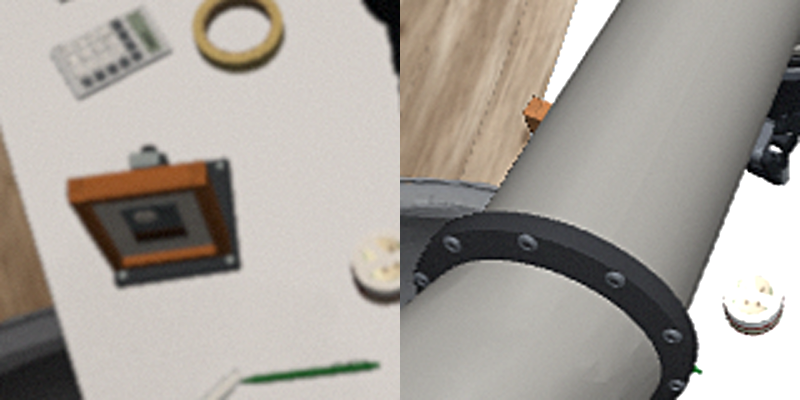

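```bash
python3 - <<'E'
from fit import *
F=[(12,60,175),(12,-60,175),(-12,-60,175),(-12,60,175),(-12,60,0),(-12,-60,0)]
v=(np.array([(68,180),(207,165),(210,185),(72,205),(120,270),(215,262)])+.5)/2.5-.5+130
for z in(0,.037):
    X=pose([.5398,.1784,-.2537],F); X[:,2]+=z; print(z,(proj('scene',X)-v).round(1).tolist())
s=arm.read_state(); print(s['clock'],s['contact_force'])
job.finish_job()
E
```

```text
0 [[2.9, 5.3], [0.7, 4.2], [0.3, 5.7], [1.6, 5.0], [0.0, 6.8], [8.5, 3.6]]
0.037 [[-1.5, -2.0], [-1.8, -3.3], [-2.2, -1.5], [-2.9, -2.1], [-3.3, 1.6], [6.6, -1.8]]
29.5667 [-0.00513898  0.92341238 -0.0358014 ]
the job is handed in; nothing more can be done
```

The brown box frame is hanging by its staple on the stand's hook. I handed the job in at about 29.6 s of the 72 s allowed.

- **Seat height:** going down, the bar met the seat at TCP z ≈ 0.175. That puts the seat about 5 mm below its middle setting.
- **Tug:** I held about 6 to 7 N down for over a second, and the hook held. The last step before that, while I was still finding the seat, pressed harder than the tug range, at about 12 N for roughly 0.6 s.
- **Feeling for the post:** I touched the foot rail to the post at about 5 N to set the depth. Contact came about 2 mm deeper than the cameras suggested, so I used the felt position.
- **Letting go:** as the fingers opened, the force fell to about zero. They came up and away without touching anything.
- **Last picture:** the scene camera shows the frame hanging upright on the stand. The mint tin and tape roll look undisturbed, but I did not check the stapler and eraser again. The arm blocked most of the top camera's view of the frame.
- **Weak check:** I compared rough corner positions in that last picture with the expected pose. Most were within about 2 to 4 pixels of a frame hanging 37 mm up. One bottom corner was off by about 7 pixels, and I did not track down why. Standing on the desk fitted worse (mostly 4 to 9 pixels).
- **Grip force:** I could not set or measure it, so I don't know whether it stayed under 30 N. I only closed the fingers part-way (0.55).

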